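# Assemble the two-tier bread cooling rack

## Task

Put the small bread cooling rack together: lower the plain drilled shelf gently over all four posts until it lies level on their shoulders, then lower the shelf with the two side runners over the same posts so that its runners stand on the plain shelf. The post frame sits loosely in its base, so feel or look for where the posts are; set the shelves down without dropping or ramming them, and leave the loaf, the jar and the flour shaker where they are.

Things in the scene. Friction and masses are not known exactly. Their poses are not given: they have to be found in the camera images.
- rack: Fixed base of the rack: dark steel tray 236 x 176 mm, rim 20 mm high, long side along its x. Origin: centre of its underside, on the table; z up. In it lies a steel frame with four posts, always parallel to the base. The frame has play: its centre starts up to 12 mm off the base's centre along x and up to 8 mm along y, and this is NOT reported (find it by touch or camera). About 4 N pushes it; it stops 1 mm farther.
- rack_top (a point): Point fixed on the base, 136 mm above the centre of its underside: the posts' top height, at the middle of the play. The four round posts stand at x = +-75, y = +-45 mm from the frame's own centre. Each is 20 mm thick up to a flat shoulder 60 mm above the base's underside, then 12 mm thick; its last 8 mm taper to a blunt flat end 6 mm across at 136 mm.
- plain_grip (a point): Plain shelf, goes on first: plywood 190 x 150 x 8 mm (x, y, z), four 15 mm holes at x = +-75, y = +-45 mm; a half turn makes no difference. Wooden grip bar on its top: 80 (x) x 16 (y) x 36 mm high. This point: centre of the bar, 26 mm above the board's underside. About 0.2 to 0.35 kg. Starts flat on the table. Home, the board lies on the shoulders and this point is 86 mm up.
- legged_grip (a point): Runner shelf, goes second: same board, holes and bar, plus two wooden runners under it, 190 mm long (x), 12 wide, 46 high, at y = +-66 mm, on which it starts. This point: centre of the bar, 26 mm above the board's underside, 72 mm above the feet. 0.25 to 0.42 kg. Home, runners on the plain shelf, posts 14 mm out of the board, point 140 mm up. The shelves may start on either side of the rack.
- loaf: Bystander: round loaf, 100 mm across, 55 mm high. Origin: centre of its underside.
- jar: Bystander: glass jar with a metal lid, 68 mm across, 90 mm high. Origin: centre of its underside.
- shaker: Bystander: bare metal flour shaker can, 52 mm across, 100 mm high. Origin: centre of its underside.
Things that resemble listed ones, but are neither listed nor needed, are in the scene too. Leave any pink or turquoise look-alike of the part that bears plain_grip alone.

How it is judged:
On the way, in this order (a step that is already met when the one before it is completed fails the run):
1. the plain shelf lies level on the shoulders of all four posts and is let go (z of plain_grip in the frame of rack between 0.083 and 0.089 m and x of plain_grip in the frame of rack between -0.018 and 0.018 m and y of plain_grip in the frame of rack between -0.014 and 0.014 m and angle between plain_grip's own z axis and vertical below 0.035 rad and angle between the x axis of plain_grip and the x axis of rack, either way round below 0.08 rad and contact force between plain_shelf and the fingers below 0.05 N and linear speed of plain_shelf below 0.02 m/s), for 0.2 s.
2. the runner shelf stands on the plain shelf over all four posts and is let go (z of plain_grip in the frame of rack between 0.083 and 0.089 m and x of plain_grip in the frame of rack between -0.018 and 0.018 m and y of plain_grip in the frame of rack between -0.014 and 0.014 m and angle between each of plain_grip, legged_grip's own z axis and vertical below 0.035 rad and angle between the x axis of each of plain_grip, legged_grip and the x axis of rack, either way round below 0.08 rad and z of legged_grip in the frame of rack between 0.137 and 0.143 m and x of legged_grip in the frame of rack between -0.018 and 0.018 m and y of legged_grip in the frame of rack between -0.014 and 0.014 m and contact force between legged_shelf and the fingers below 0.05 N and linear speed of legged_shelf below 0.02 m/s), for 0.2 s.
At the end, for the whole second after the job is handed in: Both shelves threaded on the posts, released, at rest: plain shelf on the shoulders (grip centre 86 mm above the base underside), runner shelf standing on it (140 mm), each within 3 mm in height, 18 mm (x) and 14 mm (y) of the base centre, level to 2 degrees and parallel to the base to 0.08 rad (all of step 2 and contact force between plain_shelf and the fingers below 0.05 N and linear speed of plain_shelf below 0.02 m/s); the robot touches nothing.
It fails at once if a shelf is let fall (faster than 0.5 m/s with the fingers off it) ((linear speed of plain_shelf above 0.5 m/s and contact force between plain_shelf and the fingers below 0.05 N) or (linear speed of legged_shelf above 0.5 m/s and contact force between legged_shelf and the fingers below 0.05 N)).
It fails at once if the plain shelf is rammed onto the rack (over 60 N) (contact force between plain_shelf and rack above 60 N).
It fails at once if the runner shelf is rammed onto the rack or the plain shelf (over 60 N) (contact force between legged_shelf and rack above 60 N or contact force between legged_shelf and plain_shelf above 60 N).
It fails at once if the loaf, jar or shaker is moved by more than 30 mm or the jar or shaker is tipped over (distance of any of loaf, jar, shaker from where it was at the start of the episode above 0.03 m or angle between any of jar, shaker's own z axis and vertical above 0.5 rad).
It also fails if it takes over 72 s, if anything falls off the work surface, if the arm or the gripper's body presses on something with over 40 N, if the wrist force passes 120 N, or if a joint passes its speed limit or range.

## Robot

A 6-joint arm with a two-finger parallel gripper is mounted at the origin on the work surface. World frame = base frame: x ahead of the robot, y to its left, z up, the work surface at z = 0. Lengths are in m, angles in rad, forces in N, time in s.
With the tool pointing down it reaches from about 0.4 to 0.825 m from the base axis. Payload 7 kg.
Tool frame: the origin (TCP) lies at the centre of the arm's flange, where the gripper is bolted on; the fingertips stand 178 mm ahead of it and the grasp point (between the pads) lies 159 mm ahead of it; x points along the fingers, y is the direction in which the jaws open and shut, and the axes are right-handed (so a half turn about x gives the same grasp; the last joint's range is limited). The gripper opens to 88 mm and grips with 3 to 60 N. Pads are 19 mm wide; open, the fingers measure 130 mm over their backs; the gripper's body (78 mm by 193 mm) begins 47 mm behind the grasp point.
Start: joints at [-0.96, 0.359, 0.012, 0, -1.224, -0.288], TCP at [0.214, -0.64, 0.405] pointing down, gripper open.
Joint ranges: [-3.07, 3.07], [-1.43, 2.12], [-1.02, 1.25], [-3.03, 1.67], [-3.05, -0], [-3.03, 3.03]. Speed limits (rad/s): [2.39, 2.39, 3.01, 3.14, 3.14, 3.14].

## Interface

Orientations are given as [roll, pitch, yaw] about the fixed x, y, z axes, in that order (R = Rz(yaw) Ry(pitch) Rx(roll)).
In Python, from station import status, viewer, arm gives the robot as it stands. The module is installed in compiled form; this text tells all that it offers.
- The arm moves only by the tool apply_moves, never from a script. Its argument "commands" is a list of rows, each an object of numbers: "dx", "dy", "dz": the shift along the world's x, y, z in mm; "spin": the turn about the world's z in degrees; "hand": the closure, from 0 (fully open) to 1 (shut). A call has exactly 5 rows; each row shifts and turns the commanded pose from where the row before left it; what a row does not reach is not made up. A row lasts 1/8 s, in which the tool goes at most 62.5 mm and 10.7 degrees, less where a joint would pass 70% of its speed; a pose out of reach is approached as far as the arm can. A call is refused whole if a number of a shift passes 62.5 or a number of a turn 10.7, either way. A call with a gripper value outside its range is refused whole. The fingers move at their own pace and stop on an object; "grip_force" is the grip in N (left out, the last holds). Time passes only in rows, so rows that do not move let the fingers close, or fill a call up. It gives the time, the measured TCP pose, the force and the opening at its end, in the units of the state.
- status.get_state(): the state, without advancing time (a new reading comes with each control period).
- viewer.grab_frame(name): name is "scene" or "top" or "wrist"; returns the picture (400x640x3 uint8, red, green, blue); there is no depth.
- viewer.camera_info(name): a dict with "fx", "fy", "cx", "cy" (pixels), "D" ([k1, k2, p1, p2, k3] as OpenCV has them; the pictures are not rectified), "eye" and "attitude" of the camera in the world; the wrist camera has in their place "T_tool_cam" (4x4, takes a point from camera to tool coordinates, whose origin is the TCP and whose axes are the tool frame's). Camera axes: x right, y up, looking along -z (the intrinsics and any distortion apply to the point x, -y, -z); pixel columns grow to the right and rows downward; lengths in m; the calibration is good to about 2 mm. A picture is of the moment at which its call begins: read the wrist's pose just before it. camera_info takes no time and is no camera call.
- arm.job_done(): hands the job in, once; it reports no verdict.
The state is a dict: "t": time; "q": joint angles; "qd": joint speeds; "joint_efforts": joint torques, N m; "eef_pos": TCP position; "ee_rot": TCP orientation; "force": force on the tool from outside, world axes, zero at the start; "moment": the same for the moment, N m; "width": finger opening in m.
Only numpy, scipy, OpenCV 4.12 (cv2) and the standard library are available. Lean on these libraries where they do the work, as an engineer would, in place of code of your own. Each camera call takes 0.05 s, during which the arm holds its last target.

## Working session

There is one attempt and no reset: what is moved stays moved. The work goes in short steps, Python scripts to look and compute and a tool call to move; the robot and the scene stay as the last step left them, time stands still between calls to the robot, and variables do not carry over. Pictures are saved under pics/ and viewed, and the job is handed in when it is done.

Besides the shell and the picture viewer there is one more tool, called as name(argument=value, ...) on one line, values as JSON. apply_moves: Moves the arm, as the interface text tells. Its arguments: {"type":"object","properties":{"commands":{"type":"array","items":{"type":"object","properties":{"dx":{"type":"number"},"dy":{"type":"number"},"dz":{"type":"number"},"spin":{"type":"number"},"hand":{"type":"number"}}}},"grip_force":{"type":"number"}},"required":["commands"]}

```bash
mkdir -p pics; python3 - <<'E'
from station import status, viewer
import cv2
s=status.get_state();print(s)
for n in ("scene","top"):
    im=viewer.grab_frame(n);cv2.imwrite(f"pics/{n}0.png",im[:,:,::-1])
for n in ("scene","top","wrist"):print(n,viewer.camera_info(n))
E
```

```text
{'t': 0.0, 'q': array([-9.59909984e-01,  3.59424399e-01,  1.10474377e-02, -3.69526539e-04,
       -1.22408797e+00, -2.88106145e-01]), 'qd': array([ 1.14693934e-03,  1.56712690e-05,  1.69706216e-03, -7.33164218e-08,
        5.50538502e-04, -2.48359844e-03]), 'joint_efforts': array([-9.45727516e-04, -5.82717741e+01,  2.93057048e+01,  6.99700758e+00,
        6.83663209e-03, -1.48757731e-04]), 'eef_pos': array([ 0.21405924, -0.63995639,  0.4036897 ]), 'ee_rot': array([1.65368097, 1.56909193, 1.97633531]), 'force': array([ 0.10762901, -0.19700125,  0.03466489]), 'moment': array([-0.01700042,  0.00151648,  0.00116456]), 'width': 0.08787731291367899}
scene {'fx': 431.5278258206785, 'fy': 431.5278258206785, 'cx': 315.8034569106296, 'cy': 200.582140679143, 'D': array([0.02141967, 0.        , 0.        , 0.        , 0.        ]), 'eye': array([1.10421385, 1.06221489, 0.93614299]), 'attitude': array([0.95420813, 0.00473216, 2.56826317])}
top {'fx': 450.37176495798457, 'fy': 450.37176495798457, 'cx': 319.40629625474827, 'cy': 195.77738059312196, 'D': array([-0.02419789,  0.        ,  0.        ,  0.        ,  0.        ]), 'eye': array([0.21153106, 0.08434652, 1.7268196 ]), 'attitude': array([ 0.16005039,  0.01304506, -1.57495007])}
wrist {'fx': 320.46904644989763, 'fy': 320.46904644989763, 'cx': 324.1809313845734, 'cy': 199.8244684579495, 'D': array([-0.02895178,  0.        ,  0.        ,  0.        ,  0.        ]), 'T_tool_cam': array([[-6.65467849e-05,  2.48506152e-01, -9.68630315e-01,
         2.00484026e-02],
       [ 9.99999492e-01,  9.90577926e-04,  1.85434995e-04,
        -9.54710880e-04],
       [ 1.00558555e-03, -9.68629811e-01, -2.48506092e-01,
        -6.76031374e-02],
       [ 0.00000000e+00,  0.00000000e+00,  0.00000000e+00,
         1.00000000e+00]])}
```

View pics/scene0.png

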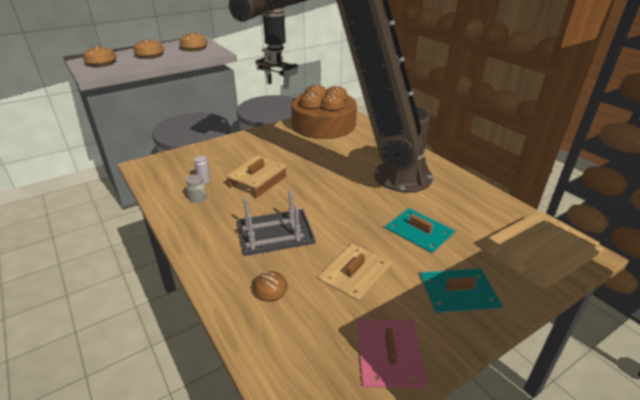

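View pics/top0.png

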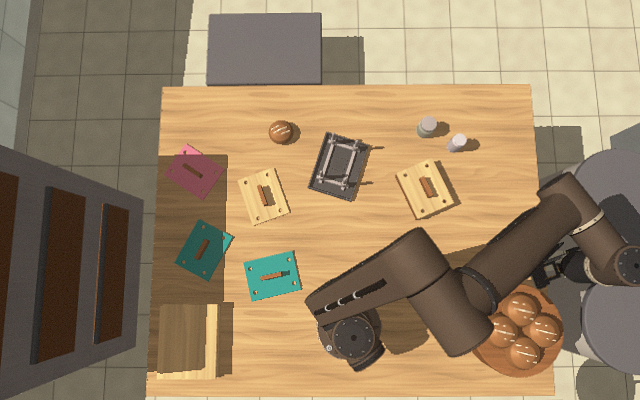

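Top view: the rack is at about (340,166), the plain shelf at (264,196), and the runner shelf at (427,189). The loaf is at (281,132), the jar at (428,126) and the shaker at (457,143). I'll zoom in and measure.

```bash
cat > h.py <<'E'
import numpy as np, cv2
from scipy.spatial.transform import Rotation as R
from station import status, viewer
def cam(name,s=None):
    c=viewer.camera_info(name)
    K=np.array([[c['fx'],0,c['cx']],[0,c['fy'],c['cy']],[0,0,1.]])
    if name=='wrist':
        T=np.eye(4);T[:3,:3]=R.from_euler('xyz',s['ee_rot']).as_matrix();T[:3,3]=s['eef_pos']
        T=T@c['T_tool_cam'];Rc,e=T[:3,:3],T[:3,3]
    else: Rc,e=R.from_euler('xyz',c['attitude']).as_matrix(),c['eye']
    return K,np.array(c['D']),Rc,e
def pix2w(c,uv,z):
    K,D,Rc,e=c
    p=cv2.undistortPoints(np.array(uv,float).reshape(-1,1,2),K,D).reshape(-1,2)
    d=np.c_[p[:,0],-p[:,1],-np.ones(len(p))]@Rc.T
    return e+d*((z-e[2])/d[:,2])[:,None]
def w2pix(c,P):
    K,D,Rc,e=c
    q=(np.array(P,float).reshape(-1,3)-e)@Rc; q=q*[1,-1,-1]
    return cv2.projectPoints(q,np.zeros(3),np.zeros(3),K,D)[0].reshape(-1,2)
def grab(n,f):
    s=status.get_state(); im=viewer.grab_frame(n)[:,:,::-1].copy(); cv2.imwrite(f,im); np.savez(f[:-4]+'.npz',ee_rot=s['ee_rot'],eef_pos=s['eef_pos']); return s,im
E
python3 - <<'E'
from h import *
im=cv2.imread('pics/top0.png')
cv2.imwrite('pics/top0c.png',cv2.resize(im[110:240,225:475],(800,416),interpolation=cv2.INTER_CUBIC))
c=cam('top')
for n,uv,z in [('plain',(264,196),.02),('leg',(427,189),.07),('rack',(338,166),.02),('loaf',(281,132),.03),('jar',(428,126),.09),('shk',(457,143),.1)]:
    print(n,pix2w(c,uv,z)[0].round(4))
E
```

```text
plain [0.4876 0.3186 0.02  ]
leg [ 0.5022 -0.2965  0.07  ]
rack [0.6037 0.0329 0.02  ]
loaf [0.7393 0.2546 0.03  ]
jar [ 0.7399 -0.3061  0.09  ]
shk [ 0.6702 -0.4088  0.1   ]
```

View pics/top0c.png

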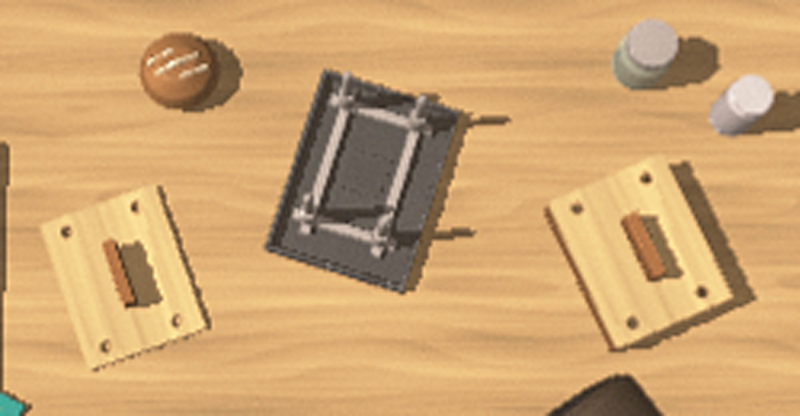

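```bash
python3 - <<'E'
from h import *
c=cam('top')
def f(pts,z): 
    p=np.array(pts)/3.2+[225,110]-0.35
    return pix2w(c,p,z)[:,:2]
def fit(w,m):
    m=np.array(m,float); best=None
    for k in range(4):
        for o in (1,-1):
            mm=np.roll(m,k,0)[::o]
            cw=w.mean(0); a=w-cw; b=mm-mm.mean(0)
            th=np.arctan2((b[:,0]*a[:,1]-b[:,1]*a[:,0]).sum(),(a*b).sum())
            Rm=np.array([[np.cos(th),-np.sin(th)],[np.sin(th),np.cos(th)]])
            r=np.sqrt(((a-b@Rm.T)**2).sum(1).mean())
            if best is None or r<best[0]: best=(r,cw,np.degrees(th))
    return best
H=[(.075,.045),(-.075,.045),(-.075,-.045),(.075,-.045)]
print('plain',fit(f([(66,232),(135,207),(176,321),(105,346)],.008),H))
print('leg',fit(f([(576,208),(646,178),(702,292),(632,322)],.054),H))
print('base',fit(f([(325,70),(468,112),(405,292),(268,248)],.02),[(.118,.088),(-.118,.088),(-.118,-.088),(.118,-.088)]))
s=status.get_state(); M=R.from_euler('xyz',s['ee_rot']).as_matrix(); print(M.round(3))
E
```

```text
plain (np.float64(0.0006698080883549645), array([0.48988789, 0.32697342]), np.float64(19.850487813091018))
leg (np.float64(0.000912780916814761), array([ 0.51022014, -0.29027218]), np.float64(-156.46416841537425))
base (np.float64(0.0030446221095444008), array([0.60469554, 0.02813689]), np.float64(-18.428847171243962))
[[-0.001 -0.317  0.948]
 [ 0.001  0.948  0.317]
 [-1.     0.001 -0.   ]]
```

apply_moves(commands=[{"dx": 25,"dy": 44,"dz": 4},{"dx": 25,"dy": 44,"dz": 4},{"dx": 25,"dy": 44,"dz": 4},{"dx": 25,"dy": 44,"dz": 4},{"dx": 25,"dy": 44,"dz": 4}])

```text
invalid input at $.commands[0]: expected keys dx, dy, dz, spin, hand
```

apply_moves(commands=[{"dx": 25,"dy": 44,"dz": 4},{"dx": 25,"dy": 44,"dz": 4},{"dx": 25,"dy": 44,"dz": 4},{"dx": 25,"dy": 44,"dz": 4},{"dx": 25,"dy": 44,"dz": 4}])

```text
invalid input at $.commands[0]: expected keys dx, dy, dz, spin, hand
```

apply_moves(commands=[{"dx": 25,"dy": 44,"dz": 4},{"dx": 25,"dy": 44,"dz": 4},{"dx": 25,"dy": 44,"dz": 4},{"dx": 25,"dy": 44,"dz": 4},{"dx": 0,"dy": 0,"dz": 0}])

```text
invalid input at $.commands[0]: expected keys dx, dy, dz, spin, hand
```

```bash
python3 - <<'E'
from h import *
s,im=grab('wrist','pics/w1.png');print(s['t'],s['eef_pos'],s['force'],s['q'])
grab('top','pics/t1.png')
E
```

```text
0.1 [ 0.21407676 -0.63996629  0.40382523] [-0.14466641  0.79610212  0.3609047 ] [-9.59882062e-01  3.59303410e-01  1.11582337e-02 -3.19616027e-04
 -1.22411471e+00 -2.88147699e-01]
```

View pics/w1.png

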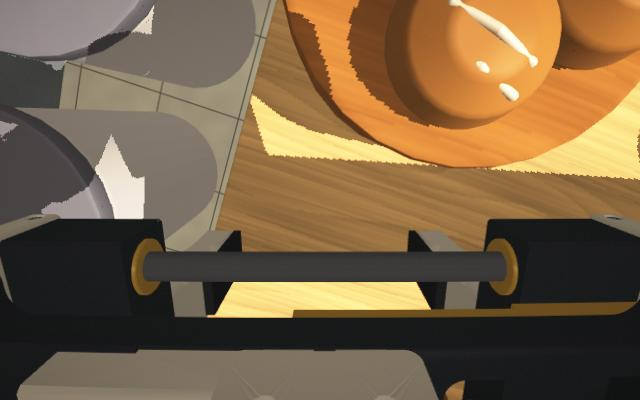

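apply_moves(commands=[{"dx": 32,"dy": 49,"dz": 7,"spin": 0,"hand": 0},{"dx": 32,"dy": 49,"dz": 7,"spin": 0,"hand": 0},{"dx": 32,"dy": 49,"dz": 7,"spin": 0,"hand": 0},{"dx": 32,"dy": 49,"dz": 7,"spin": 0,"hand": 0},{"dx": 32,"dy": 49,"dz": 7,"spin": 0,"hand": 0}])

```text
t: 0.82
eef_pos: [0.3747, -0.3934, 0.4399]
ee_rot: [-0.516, 1.571, -0.193]
force: [1.8, -0.6, 0.2]
width: 0.0873
```

apply_moves(commands=[{"dx": 32,"dy": 49,"dz": 7,"spin": 0,"hand": 0},{"dx": 32,"dy": 49,"dz": 7,"spin": 0,"hand": 0},{"dx": 32,"dy": 49,"dz": 7,"spin": 0,"hand": 0},{"dx": 32,"dy": 49,"dz": 7,"spin": 0,"hand": 0},{"dx": 32,"dy": 49,"dz": 7,"spin": 0,"hand": 0}])

```text
t: 1.45
eef_pos: [0.5347, -0.1483, 0.4751]
ee_rot: [-0.179, 1.57, 0.144]
force: [1.7, -0.7, 1.7]
width: 0.0874
```

apply_moves(commands=[{"dx": 32,"dy": 49,"dz": 7,"spin": 0,"hand": 0},{"dx": 32,"dy": 49,"dz": 7,"spin": 0,"hand": 0},{"dx": 32,"dy": 49,"dz": 7,"spin": 0,"hand": 0},{"dx": 32,"dy": 49,"dz": 7,"spin": 0,"hand": 0},{"dx": 0,"dy": 0,"dz": 0,"spin": 0,"hand": 0}])

```text
t: 2.08
eef_pos: [0.6638, 0.0494, 0.5011]
ee_rot: [2.94, 1.569, -3.017]
force: [-0.9, 0.3, 0.2]
width: 0.0873
```

```bash
python3 - <<'E'
from h import *
s,im=grab('wrist','pics/w1.png');print(s['t'],s['eef_pos'],s['force'],s['q'])
E
```

```text
2.075 [0.6638463  0.04942372 0.50112903] [-0.89828115  0.29625638  0.22691143] [ 3.66466877e-01  3.03459288e-01  1.48019392e-01 -3.69902029e-04
 -1.41683623e+00 -1.61105760e+00]
```

View pics/w1.png

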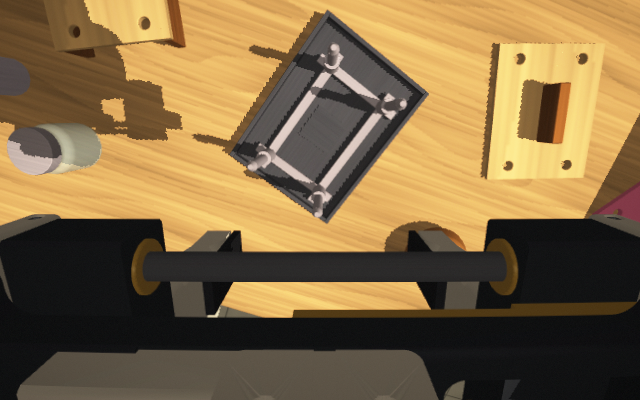

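The rack is at about (325,115) and the plain shelf is on the right at about (550,110). I'll enlarge both.

```bash
python3 - <<'E'
import cv2
im=cv2.imread('pics/w1.png')
a=cv2.resize(im[0:230,220:440],None,fx=2.6,fy=2.6,interpolation=cv2.INTER_CUBIC)
cv2.imwrite('pics/w1a.png',a)
cv2.imwrite('pics/w1b.png',cv2.resize(im[30:190,470:630],None,fx=3.5,fy=3.5,interpolation=cv2.INTER_CUBIC))
E
```

```text
(no output)
```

View pics/w1a.png

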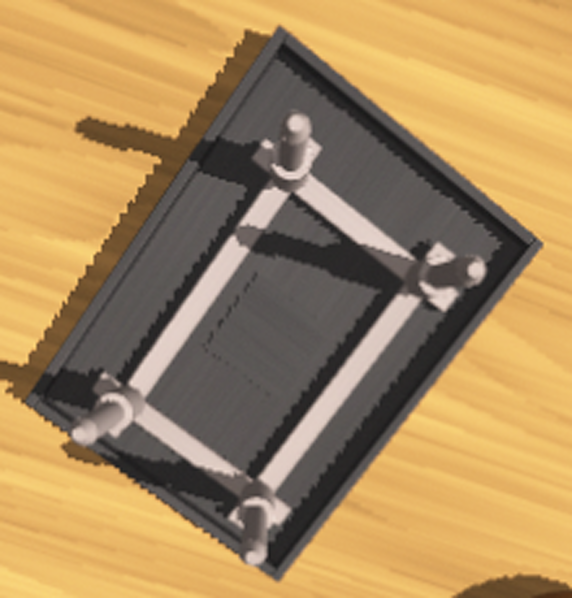

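View pics/w1b.png

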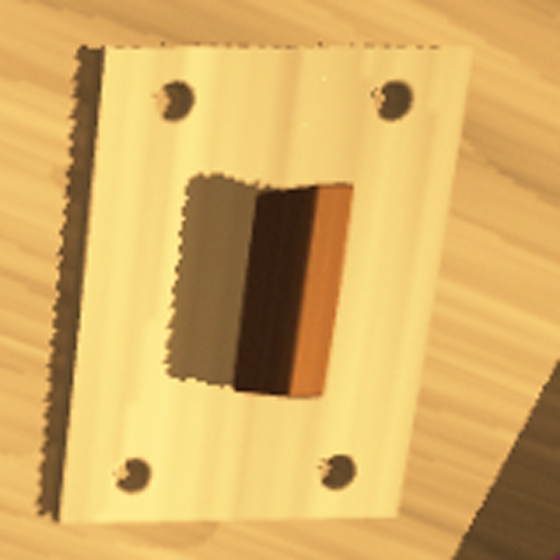

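```bash
cat >> h.py <<'E'
def fit(w,m):
    w=np.array(w)[:,:2];m=np.array(m,float); best=None
    for k in range(4):
        for o in (1,-1):
            mm=np.roll(m,k,0)[::o]
            cw=w.mean(0); a=w-cw; b=mm-mm.mean(0)
            th=np.arctan2((b[:,0]*a[:,1]-b[:,1]*a[:,0]).sum(),(a*b).sum())
            Rm=np.array([[np.cos(th),-np.sin(th)],[np.sin(th),np.cos(th)]])
            r=np.sqrt(((a-b@Rm.T)**2).sum(1).mean())
            if best is None or r<best[0]: best=(r,cw,np.degrees(th))
    return tuple(np.round(best[0],4) if i==0 else np.round(v,4) for i,v in enumerate(best))
H=[(.075,.045),(-.075,.045),(-.075,-.045),(.075,-.045)]
B=[(.118,.088),(-.118,.088),(-.118,-.088),(.118,-.088)]
def crop(p,f,off): return (np.array(p)+.5)/f-.5+np.array(off)
E
python3 - <<'E'
from h import *
s=np.load('pics/w1.npz'); c=cam('wrist',s)
posts=crop([(297,121),(479,270),(256,557),(80,434)],2.6,(220,0))
print('posts',fit(pix2w(c,posts,.136),H))
print('base',fit(pix2w(c,crop([(280,30),(541,243),(277,578),(27,402)],2.6,(220,0)),.02),B))
print('plain',fit(pix2w(c,crop([(176,100),(394,100),(338,471),(132,474)],3.5,(470,30)),.008),H))
ct=cam('top')
print('posts top-proj',w2pix(ct,pix2w(c,posts,.136)))
E
python3 - <<'E'
import cv2
im=cv2.imread('pics/top0.png')
cv2.imwrite('pics/top0r.png',cv2.resize(im[125:210,300:380],(560,595),interpolation=cv2.INTER_CUBIC))
E
```

```text
posts (np.float64(0.0006), array([0.6162, 0.0339]), np.float64(-18.0542))
base (np.float64(0.0027), array([0.6065, 0.0331]), np.float64(161.9371))
plain (np.float64(0.0003), array([0.4901, 0.3259]), np.float64(19.6341))
posts top-proj [[344.39980339 178.55568092]
 [320.27126549 170.90249744]
 [332.83548612 132.95788087]
 [356.60219288 140.00729251]]
```

View pics/top0r.png

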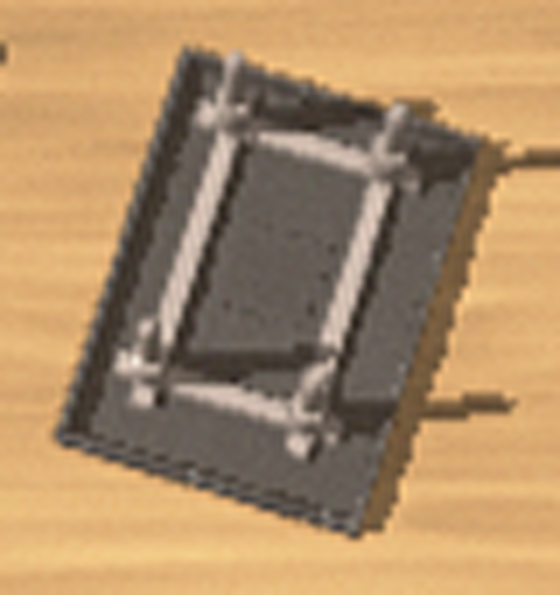

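apply_moves(commands=[{"dx": -29,"dy": 46,"dz": -20,"spin": 1.2,"hand": 0},{"dx": -29,"dy": 46,"dz": -20,"spin": 0,"hand": 0},{"dx": -29,"dy": 46,"dz": -20,"spin": 0,"hand": 0},{"dx": -29,"dy": 46,"dz": -20,"spin": 0,"hand": 0},{"dx": -29,"dy": 46,"dz": -20,"spin": 0,"hand": 0}])

```text
t: 2.75
eef_pos: [0.5158, 0.2759, 0.4025]
ee_rot: [0.408, 1.57, 0.751]
force: [1.6, 1.5, 0.5]
width: 0.0875
```

apply_moves(commands=[{"dx": -29,"dy": 46,"dz": -20,"spin": 0,"hand": 0},{"dx": 0,"dy": 0,"dz": -40,"spin": 0,"hand": 0},{"dx": 0,"dy": 0,"dz": -40,"spin": 0,"hand": 0},{"dx": 0,"dy": 0,"dz": -40,"spin": 0,"hand": 0},{"dx": 0,"dy": 0,"dz": 0,"spin": 0,"hand": 0}])

```text
t: 3.38
eef_pos: [0.4873, 0.3201, 0.2603]
ee_rot: [-2.638, 1.565, -2.295]
force: [-0.7, -0.9, 0.5]
width: 0.0874
```

```bash
python3 - <<'E'
from h import *
s,im=grab('wrist','pics/w2.png');print(s['t'],s['eef_pos'],s['q'])
M=R.from_euler('xyz',s['ee_rot']).as_matrix();print(M.round(3),np.degrees(np.arctan2(M[1,1],M[0,1])))
E
```

```text
3.375 [0.4873107  0.32005741 0.26026022] [ 9.16199027e-01  3.43616092e-01 -3.74274275e-01 -5.51059452e-04
 -8.58875994e-01 -2.14405716e+00]
[[-0.004 -0.336  0.942]
 [-0.004  0.942  0.336]
 [-1.    -0.003 -0.005]] 109.62864689456319
```

View pics/w2.png

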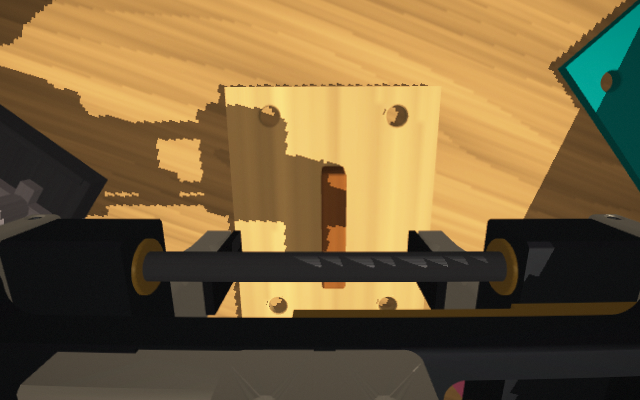

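```bash
python3 - <<'E'
from h import *
s=np.load('pics/w2.npz'); c=cam('wrist',s)
print(fit(pix2w(c,[(269,116),(397,116),(387.5,304),(278,305)],.008),H))
E
```

```text
(np.float64(0.0005), array([0.4898, 0.3261]), np.float64(-160.1178))
```

apply_moves(commands=[{"dx": 2.6,"dy": 6,"dz": 0,"spin": 0.2,"hand": 0},{"dx": 0,"dy": 0,"dz": -35,"spin": 0,"hand": 0},{"dx": 0,"dy": 0,"dz": -28,"spin": 0,"hand": 0},{"dx": 0,"dy": 0,"dz": 0,"spin": 0,"hand": 0.6},{"dx": 0,"dy": 0,"dz": 0,"spin": 0,"hand": 1}], grip_force=30)

```text
t: 4.05
eef_pos: [0.4914, 0.3286, 0.2016]
ee_rot: [0.412, 1.568, 0.759]
force: [-0.3, -1.0, 0.4]
width: 0.0727
```

apply_moves(commands=[{"dx": 0,"dy": 0,"dz": 0,"spin": 0,"hand": 1},{"dx": 0,"dy": 0,"dz": 0,"spin": 0,"hand": 1},{"dx": 0,"dy": 0,"dz": 0,"spin": 0,"hand": 1},{"dx": 0,"dy": 0,"dz": 0,"spin": 0,"hand": 1},{"dx": 0,"dy": 0,"dz": 0,"spin": 0,"hand": 1}])

```text
t: 4.68
eef_pos: [0.4907, 0.3279, 0.1996]
ee_rot: [-2.608, 1.571, -2.261]
force: [-0.5, 0.3, -0.0]
width: 0.023
```

```bash
python3 - <<'E'
from h import *
s=status.get_state();print(s['t'],s['eef_pos'],s['force'],s['width'])
M=R.from_euler('xyz',s['ee_rot']).as_matrix();print(np.degrees(np.arctan2(M[1,1],M[0,1])))
E
```

```text
4.675 [0.49069026 0.32788396 0.19963759] [-0.5059506   0.2615696  -0.00708737] 0.02297035548203489
109.89474354016514
```

apply_moves(commands=[{"dx": 0,"dy": 0,"dz": 0,"spin": 0,"hand": 1},{"dx": 0,"dy": 0,"dz": 0,"spin": 0,"hand": 1},{"dx": 0,"dy": 0,"dz": 0,"spin": 0,"hand": 1},{"dx": 0,"dy": 0,"dz": 0,"spin": 0,"hand": 1},{"dx": 0,"dy": 0,"dz": 0,"spin": 0,"hand": 1}])

```text
t: 5.3
eef_pos: [0.4907, 0.3278, 0.1996]
ee_rot: [-2.58, 1.571, -2.233]
force: [0.3, -0.8, 0.2]
width: 0.0159
```

apply_moves(commands=[{"dx": 0,"dy": 0,"dz": 5,"spin": 0,"hand": 1},{"dx": 0,"dy": 0,"dz": 20,"spin": 0,"hand": 1},{"dx": 0,"dy": 0,"dz": 30,"spin": 0,"hand": 1},{"dx": 0,"dy": 0,"dz": 30,"spin": 0,"hand": 1},{"dx": 0,"dy": 0,"dz": 0,"spin": 0,"hand": 1}])

```text
t: 5.92
eef_pos: [0.4911, 0.3285, 0.2871]
ee_rot: [0.521, 1.566, 0.869]
force: [0.5, -0.0, -3.2]
width: 0.0157
```

```bash
python3 - <<'E'
from h import *
s,im=grab('wrist','pics/w3.png');print(s['t'],s['eef_pos'],s['force'],s['width'])
M=R.from_euler('xyz',s['ee_rot']).as_matrix();print(np.degrees(np.arctan2(M[1,1],M[0,1])))
E
```

```text
5.925 [0.49114895 0.32847859 0.28712441] [ 0.46738301 -0.04218022 -3.19759824] 0.015686819183813563
109.91296250517672
```

View pics/w3.png

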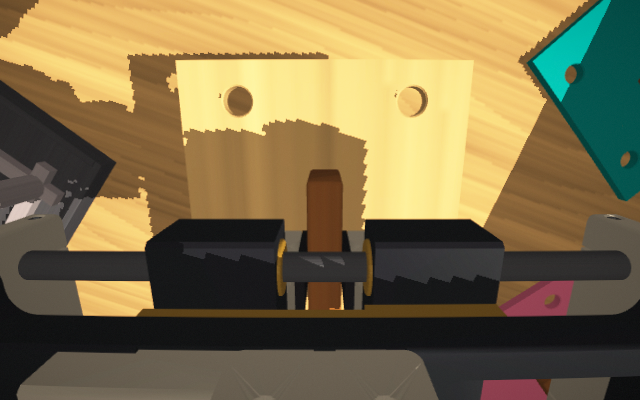

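```bash
cat >> h.py <<'E'
def hold(s,uv,zt):
    """two visible holes (left,right) -> board centre, bar-axis yaw"""
    c=cam('wrist',s); w=pix2w(c,uv,zt)[:,:2]
    M=R.from_euler('xyz',s['ee_rot']).as_matrix()
    d=w[1]-w[0]; L=np.linalg.norm(d); y=d/L; x=np.array([y[1],-y[0]]) 
    if x@M[:2,2]<0: x=-x
    ctr=w.mean(0)+.075*x
    off=M[:2,:].T@(ctr-s['eef_pos'][:2])
    return ctr,off[1:],L,np.degrees(np.arctan2(x[1],x[0])),np.degrees(np.arctan2(M[1,2],M[0,2]))
E
python3 - <<'E'
from h import *
s=np.load('pics/w3.npz')
print(hold(s,[(239,101),(413,101)],.0955))
E
```

```text
(array([0.49071217, 0.32879964]), array([ 0.00045062, -0.00030131]), np.float64(0.08937379239950734), np.float64(19.867354596134295), np.float64(19.912405718914126))
```

apply_moves(commands=[{"dx": 10,"dy": -20,"dz": 40,"spin": -6,"hand": 1},{"dx": 20,"dy": -45,"dz": 33,"spin": -8,"hand": 1},{"dx": 20,"dy": -50,"dz": 20,"spin": -8,"hand": 1},{"dx": 20,"dy": -50,"dz": 0,"spin": -8,"hand": 1},{"dx": 20,"dy": -50,"dz": 0,"spin": -7.9,"hand": 1}])

```text
t: 6.6
eef_pos: [0.5807, 0.1113, 0.3762]
ee_rot: [-2.675, 1.569, -2.994]
force: [1.1, 1.0, -3.4]
width: 0.0157
```

apply_moves(commands=[{"dx": 20,"dy": -50,"dz": 0,"spin": 0,"hand": 1},{"dx": 15,"dy": -29.6,"dz": 0,"spin": 0,"hand": 1},{"dx": 0,"dy": 0,"dz": 0,"spin": 0,"hand": 1},{"dx": 0,"dy": 0,"dz": 0,"spin": 0,"hand": 1},{"dx": 0,"dy": 0,"dz": 0,"spin": 0,"hand": 1}])

```text
t: 7.22
eef_pos: [0.6154, 0.0341, 0.3771]
ee_rot: [-2.801, 1.57, -3.114]
force: [0.5, 0.9, -2.8]
width: 0.0161
```

```bash
python3 - <<'E'
from h import *
s,im=grab('wrist','pics/w4.png');print(s['t'],s['eef_pos'],s['force'],s['width'])
s,im=grab('scene','pics/s4.png')
M=R.from_euler('xyz',s['ee_rot']).as_matrix();print(np.degrees(np.arctan2(M[1,1],M[0,1])))
cv2.imwrite('pics/s4c.png',cv2.resize(im[130:280,200:350],None,fx=4,fy=4,interpolation=cv2.INTER_CUBIC))
E
```

```text
7.225 [0.61535682 0.0341268  0.37707545] [ 0.46488329  0.85333982 -2.81749497] 0.01611836113605902
72.06578786837157
```

View pics/w4.png

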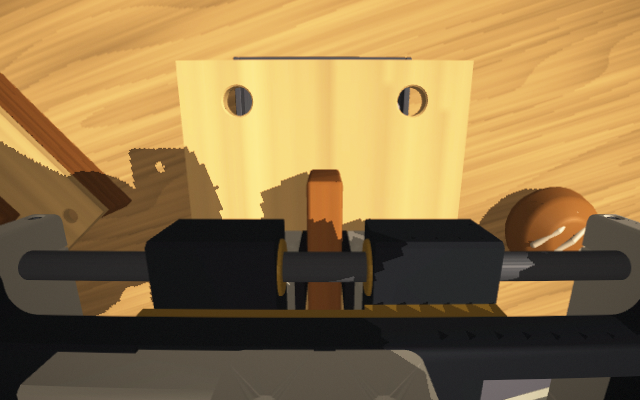

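View pics/s4c.png

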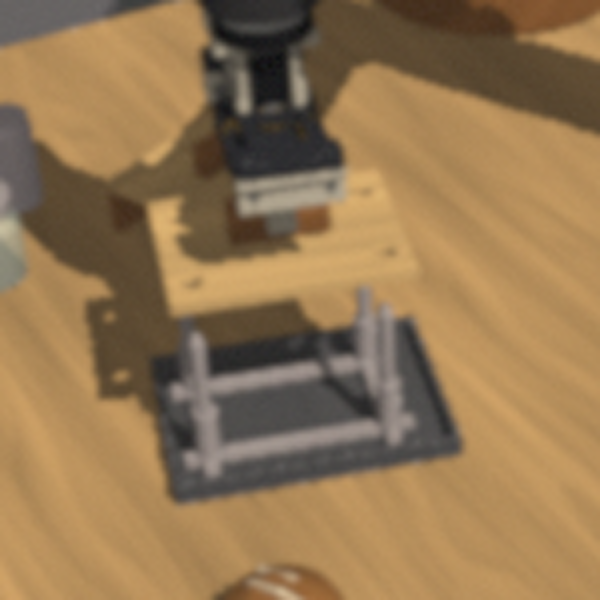

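apply_moves(commands=[{"dx": 0.5,"dy": 0,"dz": -10,"spin": 0,"hand": 1},{"dx": 0,"dy": 0,"dz": -10,"spin": 0,"hand": 1},{"dx": 0,"dy": 0,"dz": -10,"spin": 0,"hand": 1},{"dx": 0,"dy": 0,"dz": 0,"spin": 0,"hand": 1},{"dx": 0,"dy": 0,"dz": 0,"spin": 0,"hand": 1}])

```text
t: 7.95
eef_pos: [0.6164, 0.0332, 0.3478]
ee_rot: [-0.588, 1.571, -0.902]
force: [0.7, 0.2, -2.7]
width: 0.0156
```

```bash
python3 - <<'E'
from h import *
s,im=grab('wrist','pics/w5.png');print(s['t'],s['eef_pos'],s['force'],s['width'])
a=im[75:125,210:440]
cv2.imwrite('pics/w5c.png',cv2.resize(np.vstack([im[75:125,205:275],im[75:125,378:448]]),None,fx=6,fy=6,interpolation=cv2.INTER_CUBIC))
M=R.from_euler('xyz',s['ee_rot']).as_matrix();print(np.degrees(np.arctan2(M[1,1],M[0,1])))
E
```

```text
7.95 [0.61636419 0.03324745 0.3477541 ] [ 0.66313788  0.21828885 -2.68717477] 0.015617465140751114
71.9986092577699
```

View pics/w5c.png

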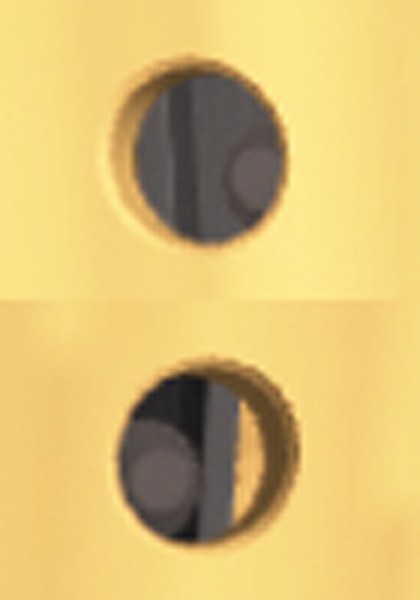

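```bash
python3 - <<'E'
from h import *
s=np.load('pics/w5.npz'); c=cam('wrist',s)
L,Rr=(205,75),(378,75)
h=[crop((198,150),6,L),crop((209,151),6,Rr)]
p=[crop((260,172),6,L),crop((160,180),6,Rr)]
zu=s['eef_pos'][2]-.1996
hw=pix2w(c,h,zu+.008)[:,:2]; pw=pix2w(c,p,.136)[:,:2]
M=R.from_euler('xyz',s['ee_rot']).as_matrix()
print(zu,hw,pw,(pw-hw)*1e3, 'in tool y,z',(pw-hw)@M[:2,1:]*1e3, np.linalg.norm(hw[1]-hw[0]),np.linalg.norm(pw[1]-pw[0]))
d=pw-hw;print('mean shift',d.mean(0)*1e3)
for a in(hw,pw): print(np.degrees(np.arctan2(*(a[1]-a[0])[::-1])))
E
```

```text
0.14815410028261922 [[0.52987754 0.0130713 ]
 [0.55780864 0.09848087]] [[0.53099823 0.0133506 ]
 [0.55959961 0.0987113 ]] [[1.12069196 0.27930228]
 [1.79096628 0.23042482]] in tool y,z [[0.61196888 0.97951739]
 [0.77262565 1.6320862 ]] 0.08986068078410493 0.0900249265692342
mean shift [1.45582912 0.25486355]
71.89093905903822
71.47580511952351
```

apply_moves(commands=[{"dx": 1.5,"dy": 0.3,"dz": 0,"spin": -0.2,"hand": 1},{"dx": 0,"dy": 0,"dz": -6,"spin": 0,"hand": 1},{"dx": 0,"dy": 0,"dz": -4,"spin": 0,"hand": 1},{"dx": 0,"dy": 0,"dz": -4,"spin": 0,"hand": 1},{"dx": 0,"dy": 0,"dz": 0,"spin": 0,"hand": 1}])

```text
t: 8.62
eef_pos: [0.6176, 0.0335, 0.3331]
ee_rot: [-2.524, 1.57, -2.842]
force: [0.4, 0.1, -3.1]
width: 0.0156
```

apply_moves(commands=[{"dx": 0,"dy": 0,"dz": -2,"spin": 0,"hand": 1},{"dx": 0,"dy": 0,"dz": -2,"spin": 0,"hand": 1},{"dx": 0,"dy": 0,"dz": -2,"spin": 0,"hand": 1},{"dx": 0,"dy": 0,"dz": -2,"spin": 0,"hand": 1},{"dx": 0,"dy": 0,"dz": 0,"spin": 0,"hand": 1}])

```text
t: 9.25
eef_pos: [0.6177, 0.0336, 0.3254]
ee_rot: [-2.568, 1.57, -2.885]
force: [0.4, -0.1, -2.7]
width: 0.016
```

```bash
python3 - <<'E'
from h import *
s,im=grab('wrist','pics/w6.png');print(s['t'],s['eef_pos'],s['force'],s['moment'])
cv2.imwrite('pics/w6c.png',cv2.resize(np.vstack([im[75:125,205:275],im[75:125,378:448]]),None,fx=6,fy=6,interpolation=cv2.INTER_CUBIC))
E
```

```text
9.25 [0.61765958 0.03355722 0.325448  ] [ 0.40184206 -0.07144974 -2.65321828] [-0.06920298  0.01326212  0.05635346]
```

View pics/w6c.png

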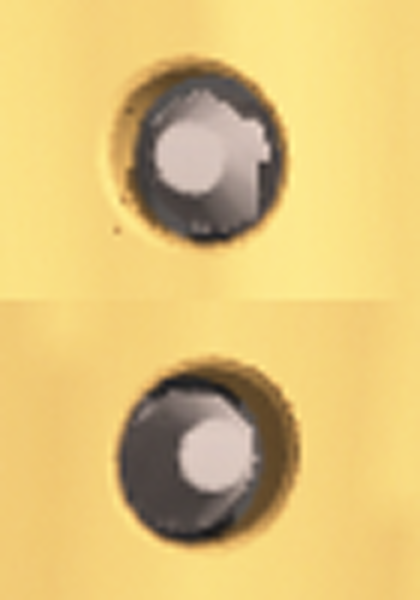

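apply_moves(commands=[{"dx": 0,"dy": 0,"dz": -4,"spin": 0,"hand": 1},{"dx": 0,"dy": 0,"dz": -4,"spin": 0,"hand": 1},{"dx": 0,"dy": 0,"dz": -5,"spin": 0,"hand": 1},{"dx": 0,"dy": 0,"dz": -5,"spin": 0,"hand": 1},{"dx": 0,"dy": 0,"dz": -5,"spin": 0,"hand": 1}])

```text
t: 9.93
eef_pos: [0.6177, 0.0336, 0.3022]
ee_rot: [-2.454, 1.571, -2.772]
force: [0.2, 1.3, -3.7]
width: 0.0155
```

apply_moves(commands=[{"dx": 0,"dy": 0,"dz": -6,"spin": 0,"hand": 1},{"dx": 0,"dy": 0,"dz": -6,"spin": 0,"hand": 1},{"dx": 0,"dy": 0,"dz": -6,"spin": 0,"hand": 1},{"dx": 0,"dy": 0,"dz": -6,"spin": 0,"hand": 1},{"dx": 0,"dy": 0,"dz": -6,"spin": 0,"hand": 1}])

```text
t: 10.55
eef_pos: [0.6177, 0.0336, 0.2723]
ee_rot: [-1.462, 1.571, -1.78]
force: [1.0, 0.0, -3.7]
width: 0.0156
```

apply_moves(commands=[{"dx": 0,"dy": 0,"dz": -3,"spin": 0,"hand": 1},{"dx": 0,"dy": 0,"dz": -3,"spin": 0,"hand": 1},{"dx": 0,"dy": 0,"dz": -2,"spin": 0,"hand": 1},{"dx": 0,"dy": 0,"dz": -2,"spin": 0,"hand": 1},{"dx": 0,"dy": 0,"dz": 0,"spin": 0,"hand": 1}])

```text
t: 11.18
eef_pos: [0.6177, 0.0336, 0.2626]
ee_rot: [-2.559, 1.571, -2.877]
force: [-0.1, 0.8, -2.7]
width: 0.0159
```

apply_moves(commands=[{"dx": 0,"dy": 0,"dz": -0.7,"spin": 0,"hand": 1},{"dx": 0,"dy": 0,"dz": -0.7,"spin": 0,"hand": 1},{"dx": 0,"dy": 0,"dz": -0.7,"spin": 0,"hand": 1},{"dx": 0,"dy": 0,"dz": -0.4,"spin": 0,"hand": 1},{"dx": 0,"dy": 0,"dz": 0,"spin": 0,"hand": 1}])

```text
t: 11.8
eef_pos: [0.6177, 0.0336, 0.2601]
ee_rot: [-2.299, 1.571, -2.616]
force: [0.2, -0.3, -3.4]
width: 0.016
```

apply_moves(commands=[{"dx": 0,"dy": 0,"dz": -0.4,"spin": 0,"hand": 1},{"dx": 0,"dy": 0,"dz": -0.4,"spin": 0,"hand": 1},{"dx": 0,"dy": 0,"dz": 0,"spin": 0,"hand": 1},{"dx": 0,"dy": 0,"dz": 0,"spin": 0,"hand": 1},{"dx": 0,"dy": 0,"dz": 0,"spin": 0,"hand": 1}])

```text
t: 12.42
eef_pos: [0.6177, 0.0336, 0.2595]
ee_rot: [0.427, 1.571, 0.11]
force: [0.0, 0.1, 0.7]
width: 0.0158
```

apply_moves(commands=[{"dx": 0,"dy": 0,"dz": 0,"spin": 0,"hand": 0.7},{"dx": 0,"dy": 0,"dz": 0,"spin": 0,"hand": 0.6},{"dx": 0,"dy": 0,"dz": 0,"spin": 0,"hand": 0.5},{"dx": 0,"dy": 0,"dz": 0,"spin": 0,"hand": 0.5},{"dx": 0,"dy": 0,"dz": 0,"spin": 0,"hand": 0.5}])

```text
t: 13.05
eef_pos: [0.6177, 0.0336, 0.2594]
ee_rot: [0.754, 1.571, 0.436]
force: [-0.6, 1.2, 0.5]
width: 0.0439
```

apply_moves(commands=[{"dx": 0,"dy": 0,"dz": 0,"spin": 0,"hand": 0.5},{"dx": 0,"dy": 0,"dz": 0,"spin": 0,"hand": 0.5},{"dx": 0,"dy": 0,"dz": 10,"spin": 0,"hand": 0.5},{"dx": 0,"dy": 0,"dz": 30,"spin": 0,"hand": 0.5},{"dx": 0,"dy": 0,"dz": 40,"spin": 0,"hand": 0}])

```text
t: 13.68
eef_pos: [0.6175, 0.0335, 0.3401]
ee_rot: [-2.451, 1.569, -2.769]
force: [0.4, 0.7, -0.4]
width: 0.0491
```

apply_moves(commands=[{"dx": 0,"dy": 0,"dz": 40,"spin": 0,"hand": 0},{"dx": 0,"dy": 0,"dz": 40,"spin": 0,"hand": 0},{"dx": 20,"dy": 0,"dz": 40,"spin": 0,"hand": 0},{"dx": 30,"dy": 0,"dz": 30,"spin": 0,"hand": 0},{"dx": 0,"dy": 0,"dz": 0,"spin": 0,"hand": 0}])

```text
t: 14.3
eef_pos: [0.669, 0.0334, 0.4922]
ee_rot: [0.476, 1.566, 0.157]
force: [0.2, -0.3, -0.7]
width: 0.0873
```

```bash
python3 - <<'E'
from h import *
s,im=grab('wrist','pics/w7.png');print(s['t'],s['eef_pos'],s['force'],s['width'])
s,im=grab('scene','pics/s7.png')
cv2.imwrite('pics/s7c.png',cv2.resize(im[130:280,200:350],None,fx=4,fy=4,interpolation=cv2.INTER_CUBIC))
E
```

```text
14.3 [0.66898464 0.03344188 0.49216587] [ 0.24271911 -0.27243538 -0.69942237] 0.087257868932356
```

View pics/w7.png

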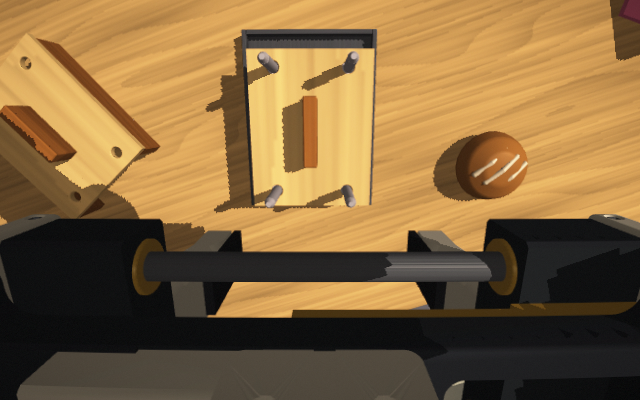

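View pics/s7c.png

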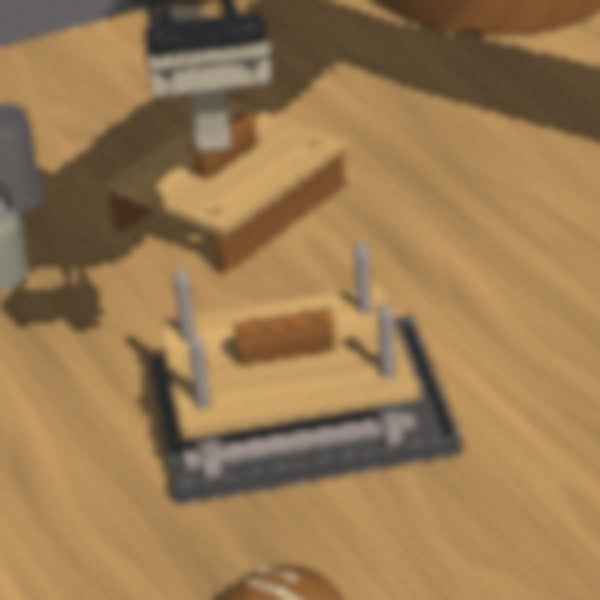

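The plain shelf is level on the shoulders with all four posts through it. Next is the runner shelf.

apply_moves(commands=[{"dx": -20,"dy": -40,"dz": 0,"spin": 6.9,"hand": 0},{"dx": -20,"dy": -46,"dz": 0,"spin": 7,"hand": 0},{"dx": -20,"dy": -46,"dz": -20,"spin": 7,"hand": 0},{"dx": -20,"dy": -46,"dz": -20,"spin": 7,"hand": 0},{"dx": -20,"dy": -46,"dz": -20,"spin": 7,"hand": 0}])

```text
t: 15.02
eef_pos: [0.5657, -0.1914, 0.4281]
ee_rot: [2.598, 1.57, 2.894]
force: [0.5, -0.2, -0.8]
width: 0.0878
```

apply_moves(commands=[{"dx": -20,"dy": -40,"dz": -30,"spin": 7,"hand": 0},{"dx": -20,"dy": -35,"dz": -30,"spin": 0,"hand": 0},{"dx": -19,"dy": -25,"dz": -30,"spin": 0,"hand": 0},{"dx": 0,"dy": 0,"dz": -30,"spin": 0,"hand": 0},{"dx": 0,"dy": 0,"dz": 0,"spin": 0,"hand": 0}])

```text
t: 15.65
eef_pos: [0.5067, -0.2902, 0.3068]
ee_rot: [2.436, 1.565, 2.849]
force: [0.6, -0.6, 1.5]
width: 0.0873
```

```bash
python3 - <<'E'
from h import *
s,im=grab('wrist','pics/w8.png');print(s['t'],s['eef_pos'],s['q'])
M=R.from_euler('xyz',s['ee_rot']).as_matrix();print(np.degrees(np.arctan2(M[1,1],M[0,1])))
E
```

```text
15.65 [ 0.50668724 -0.29015605  0.3067976 ] [-1.85597003e-01  2.93981287e-01 -3.21692572e-01 -7.78682422e-04
 -9.61040524e-01 -9.72253368e-01]
113.63390152576643
```

View pics/w8.png

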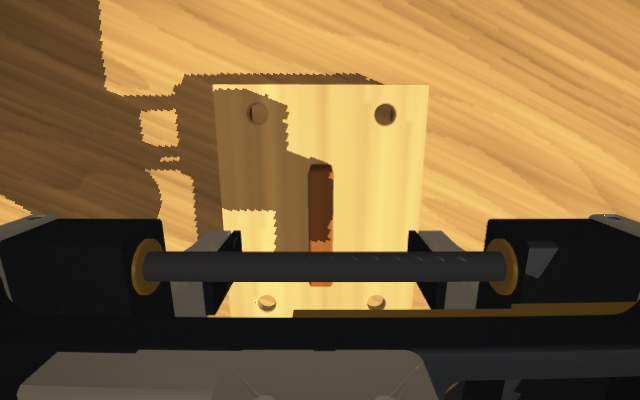

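```bash
python3 - <<'E'
from h import *
s=np.load('pics/w8.npz'); c=cam('wrist',s)
print(fit(pix2w(c,[(258,114),(385,114.5),(376,302.5),(267,303)],.054),H))
E
```

```text
(np.float64(0.0005), array([ 0.5105, -0.2906]), np.float64(-156.5231))
```

apply_moves(commands=[{"dx": 2,"dy": 0,"dz": 0,"spin": -0.2,"hand": 0},{"dx": 0,"dy": 0,"dz": -35,"spin": 0,"hand": 0},{"dx": 0,"dy": 0,"dz": -28,"spin": 0,"hand": 0},{"dx": 0,"dy": 0,"dz": 0,"spin": 0,"hand": 0.6},{"dx": 0,"dy": 0,"dz": 0,"spin": 0,"hand": 1}], grip_force=30)

```text
t: 16.32
eef_pos: [0.5116, -0.2904, 0.2481]
ee_rot: [-0.798, 1.569, -0.387]
force: [0.1, 1.5, 0.1]
width: 0.0733
```

apply_moves(commands=[{"dx": 0,"dy": 0,"dz": 0,"spin": 0,"hand": 1},{"dx": 0,"dy": 0,"dz": 0,"spin": 0,"hand": 1},{"dx": 0,"dy": 0,"dz": 0,"spin": 0,"hand": 1},{"dx": 0,"dy": 0,"dz": 0,"spin": 0,"hand": 1},{"dx": 0,"dy": 0,"dz": 0,"spin": 0,"hand": 1}])

```text
t: 16.95
eef_pos: [0.5107, -0.2904, 0.2464]
ee_rot: [2.438, 1.571, 2.848]
force: [-0.8, -0.4, -0.6]
width: 0.023
```

apply_moves(commands=[{"dx": 0,"dy": 0,"dz": 0,"spin": 0,"hand": 1},{"dx": 0,"dy": 0,"dz": 0,"spin": 0,"hand": 1},{"dx": 0,"dy": 0,"dz": 0,"spin": 0,"hand": 1},{"dx": 0,"dy": 0,"dz": 0,"spin": 0,"hand": 1},{"dx": 0,"dy": 0,"dz": 0,"spin": 0,"hand": 1}])

```text
t: 17.58
eef_pos: [0.5107, -0.2904, 0.2463]
ee_rot: [2.706, 1.571, 3.116]
force: [0.6, -0.1, -0.1]
width: 0.0161
```

apply_moves(commands=[{"dx": 0,"dy": 0,"dz": 5,"spin": 0,"hand": 1},{"dx": 0,"dy": 0,"dz": 20,"spin": 0,"hand": 1},{"dx": 0,"dy": 0,"dz": 40,"spin": 0,"hand": 1},{"dx": 0,"dy": 0,"dz": 40,"spin": 0,"hand": 1},{"dx": 0,"dy": 0,"dz": 0,"spin": 0,"hand": 1}])

```text
t: 18.2
eef_pos: [0.5115, -0.2907, 0.3551]
ee_rot: [-0.7, 1.564, -0.29]
force: [0.2, -0.3, -3.8]
width: 0.0157
```

```bash
python3 - <<'E'
from h import *
s,im=grab('wrist','pics/w9.png');print(s['t'],s['eef_pos'],s['force'],s['width'])
M=R.from_euler('xyz',s['ee_rot']).as_matrix();print(np.degrees(np.arctan2(M[1,1],M[0,1])))
E
```

```text
18.2 [ 0.51146882 -0.29068201  0.35506436] [ 0.21516956 -0.34030127 -3.81448078] 0.015701228634250688
113.52097795989155
```

View pics/w9.png

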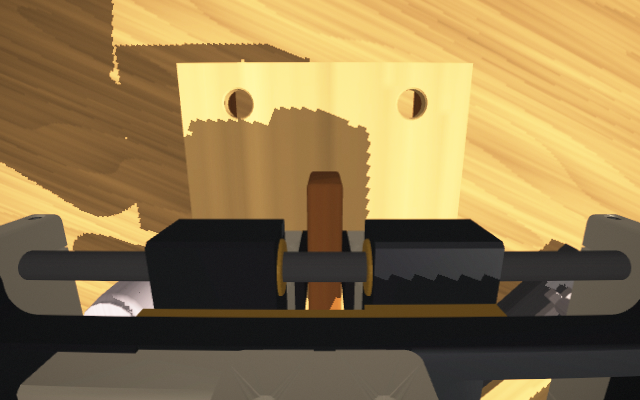

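```bash
python3 - <<'E'
from h import *
s=np.load('pics/w9.npz')
print(hold(s,[(238.5,104),(412.5,104)],s['eef_pos'][2]-.1923))
s=np.load('pics/w3.npz')
print(hold(s,[(239,101),(413,101)],.0955))
s=np.load('pics/w7.npz'); c=cam('wrist',s)
im=cv2.imread('pics/w7.png')
cv2.imwrite('pics/w7c.png',cv2.resize(im[20:220,230:390],None,fx=3,fy=3,interpolation=cv2.INTER_CUBIC))
E
```

```text
(array([ 0.5130385 , -0.29116579]), array([-0.00107001,  0.00124616]), np.float64(0.08988582935963066), np.float64(23.45909809504781), np.float64(23.522115144566705))
(array([0.4906355 , 0.32884698]), array([ 0.00052124, -0.00035728]), np.float64(0.08937311797694882), np.float64(19.867335835579524), np.float64(19.912405718914126))
```

View pics/w7c.png

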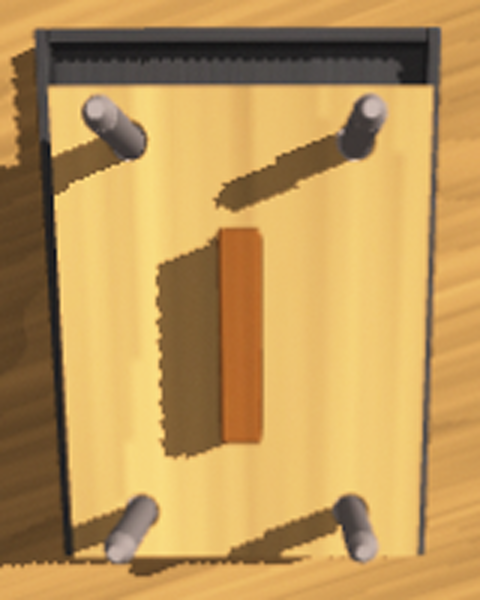

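```bash
python3 - <<'E'
from h import *
s=np.load('pics/w7.npz'); c=cam('wrist',s)
print(fit(pix2w(c,crop([(94,104),(373,104),(364,551),(119,549)],3,(230,20)),.136),H))
print(fit(pix2w(c,crop([(48,84),(434,84),(426,554),(70,556)],3,(230,20)),.068),[(.095,.075),(-.095,.075),(-.095,-.075),(.095,-.075)]))
E
```

```text
(np.float64(0.0007), array([0.6151, 0.0345]), np.float64(-18.0648))
(np.float64(0.0019), array([0.6158, 0.0341]), np.float64(161.958))
```

apply_moves(commands=[{"dx": 5,"dy": 20,"dz": 35,"spin": -5,"hand": 1},{"dx": 14,"dy": 45,"dz": 12,"spin": -7,"hand": 1},{"dx": 16,"dy": 50,"dz": 0,"spin": -7,"hand": 1},{"dx": 16,"dy": 50,"dz": 0,"spin": -7,"hand": 1},{"dx": 16,"dy": 50,"dz": 0,"spin": -7,"hand": 1}])

```text
t: 18.88
eef_pos: [0.5775, -0.0737, 0.3967]
ee_rot: [-3.002, 1.568, 3.111]
force: [0.2, -0.9, -3.6]
width: 0.0158
```

apply_moves(commands=[{"dx": 16,"dy": 50,"dz": 0,"spin": -7,"hand": 1},{"dx": 14,"dy": 40,"dz": 0,"spin": -1.7,"hand": 1},{"dx": 7.5,"dy": 21,"dz": 0,"spin": 0,"hand": 1},{"dx": 0,"dy": 0,"dz": 0,"spin": 0,"hand": 1},{"dx": 0,"dy": 0,"dz": 0,"spin": 0,"hand": 1}])

```text
t: 19.5
eef_pos: [0.6148, 0.035, 0.3975]
ee_rot: [-2.535, 1.569, -2.853]
force: [-0.1, -0.7, -3.5]
width: 0.0155
```

```bash
python3 - <<'E'
from h import *
s,im=grab('wrist','pics/w10.png');print(s['t'],s['eef_pos'],s['force'],s['width'])
M=R.from_euler('xyz',s['ee_rot']).as_matrix();print(np.degrees(np.arctan2(M[1,1],M[0,1])))
s,im=grab('scene','pics/s10.png')
cv2.imwrite('pics/s10c.png',np.hstack([cv2.resize(im[130:280,200:350],None,fx=2.6,fy=2.6,interpolation=cv2.INTER_CUBIC),cv2.resize(cv2.imread('pics/w10.png')[60:135,200:275],(390,390))]))
E
```

```text
19.5 [0.61483527 0.03499097 0.39749645] [-0.0914318  -0.74313522 -3.52794715] 0.015469653997746781
71.79062713348505
```

View pics/s10c.png

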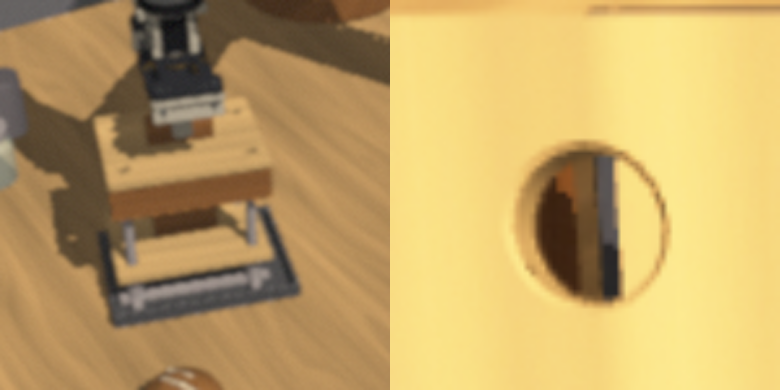

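apply_moves(commands=[{"dx": 1,"dy": 0,"dz": -10,"spin": 0,"hand": 1},{"dx": 0,"dy": 0,"dz": -10,"spin": 0,"hand": 1},{"dx": 0,"dy": 0,"dz": -10,"spin": 0,"hand": 1},{"dx": 0,"dy": 0,"dz": -10,"spin": 0,"hand": 1},{"dx": 0,"dy": 0,"dz": -10,"spin": 0,"hand": 1}])

```text
t: 20.23
eef_pos: [0.6162, 0.0356, 0.3475]
ee_rot: [-2.459, 1.57, -2.777]
force: [0.6, -0.1, -2.3]
width: 0.0156
```

apply_moves(commands=[{"dx": 0,"dy": 0,"dz": 0,"spin": 0,"hand": 1},{"dx": 0,"dy": 0,"dz": 0,"spin": 0,"hand": 1},{"dx": 0,"dy": 0,"dz": 0,"spin": 0,"hand": 1},{"dx": 0,"dy": 0,"dz": 0,"spin": 0,"hand": 1},{"dx": 0,"dy": 0,"dz": 0,"spin": 0,"hand": 1}])

```text
t: 20.85
eef_pos: [0.6162, 0.0356, 0.3486]
ee_rot: [0.638, 1.57, 0.321]
force: [0.4, -0.6, -2.5]
width: 0.0159
```

```bash
python3 - <<'E'
from h import *
s,im=grab('wrist','pics/w11.png');print(s['t'],s['eef_pos'],s['force'],s['width'])
cv2.imwrite('pics/w11c.png',cv2.resize(np.vstack([im[75:130,205:275],im[75:130,378:448]]),None,fx=5,fy=5,interpolation=cv2.INTER_CUBIC))
M=R.from_euler('xyz',s['ee_rot']).as_matrix();print(np.degrees(np.arctan2(M[1,1],M[0,1])))
E
```

```text
20.85 [0.61623015 0.03558432 0.34857969] [ 0.42840952 -0.64102222 -2.51913392] 0.015857321131867375
71.79453178600197
```

View pics/w11c.png

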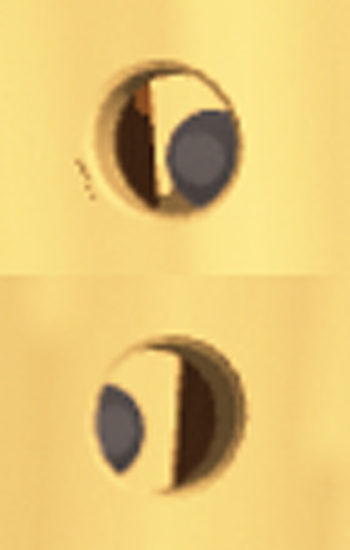

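```bash
python3 - <<'E'
from h import *
s=np.load('pics/w11.npz'); c=cam('wrist',s)
L,Rr=(205,75),(378,75)
h=[crop((168,138),5,L),crop((170,140),5,Rr)]
p=[crop((198,158),5,L),crop((119,155),5,Rr)]
zu=s['eef_pos'][2]-.2003
hw=pix2w(c,h,zu+.008)[:,:2]; pw=pix2w(c,p,.136)[:,:2]
M=R.from_euler('xyz',s['ee_rot']).as_matrix()
print(zu, 'in tool y,z',(pw-hw)@M[:2,1:]*1e3, np.linalg.norm(hw[1]-hw[0]),np.linalg.norm(pw[1]-pw[0]))
d=pw-hw;print('mean shift',d.mean(0)*1e3)
for a in(hw,pw): print(np.degrees(np.arctan2(*(a[1]-a[0])[::-1])))
E
```

```text
0.1482796875428564 in tool y,z [[-1.87873186  1.31647665]
 [-0.4950092   0.79383538]] 0.08965052020510736 0.09103410241856896
mean shift [ 0.63152851 -1.4571162 ]
71.61264682573886
71.94435582634641
```

apply_moves(commands=[{"dx": 0.6,"dy": -1.6,"dz": 0,"spin": 0,"hand": 1},{"dx": 0,"dy": 0,"dz": -4,"spin": 0,"hand": 1},{"dx": 0,"dy": 0,"dz": -4,"spin": 0,"hand": 1},{"dx": 0,"dy": 0,"dz": 0,"spin": 0,"hand": 1},{"dx": 0,"dy": 0,"dz": 0,"spin": 0,"hand": 1}])

```text
t: 21.52
eef_pos: [0.6168, 0.034, 0.3403]
ee_rot: [-2.082, 1.571, -2.4]
force: [0.4, 0.6, -2.9]
width: 0.0162
```

```bash
python3 - <<'E'
from h import *
s,im=grab('wrist','pics/w12.png');print(s['t'],s['eef_pos'],s['force'],s['width'])
cv2.imwrite('pics/w12c.png',cv2.resize(np.vstack([im[75:130,205:275],im[75:130,378:448]]),None,fx=5,fy=5,interpolation=cv2.INTER_CUBIC))
E
```

```text
21.525 [0.61683777 0.0339966  0.34028927] [ 0.43231413  0.62418169 -2.89832505] 0.01616168004881825
```

View pics/w12c.png

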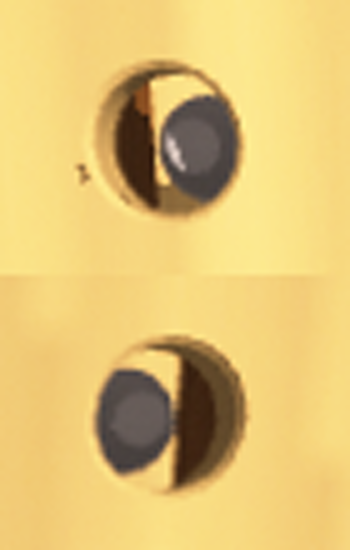

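```bash
python3 - <<'E'
from h import *
s=np.load('pics/w12.npz'); c=cam('wrist',s)
L,Rr=(205,75),(378,75)
h=[crop((168,138),5,L),crop((170,140),5,Rr)]
p=[crop((203,145),5,L),crop((138,143),5,Rr)]
zu=s['eef_pos'][2]-.2003
hw=pix2w(c,h,zu+.008)[:,:2]; pw=pix2w(c,p,.136)[:,:2]
M=R.from_euler('xyz',s['ee_rot']).as_matrix()
print(zu, 'in tool y,z',(pw-hw)@M[:2,1:]*1e3, np.linalg.norm(hw[1]-hw[0]),np.linalg.norm(pw[1]-pw[0]))
E
```

```text
0.13998926721275515 in tool y,z [[ 0.74686428  0.21113737]
 [-0.38862232 -0.20365672]] 0.08966518505568648 0.0885293352330874
```

Centred to within about 0.3 mm, so I'm lowering it. Home is TCP z ≈ 0.314.

apply_moves(commands=[{"dx": 0,"dy": 0,"dz": -3,"spin": 0,"hand": 1},{"dx": 0,"dy": 0,"dz": -3,"spin": 0,"hand": 1},{"dx": 0,"dy": 0,"dz": -3,"spin": 0,"hand": 1},{"dx": 0,"dy": 0,"dz": -3,"spin": 0,"hand": 1},{"dx": 0,"dy": 0,"dz": 0,"spin": 0,"hand": 1}])

```text
t: 22.2
eef_pos: [0.6167, 0.034, 0.328]
ee_rot: [-2.55, 1.57, -2.868]
force: [1.3, 0.2, -3.6]
width: 0.016
```

apply_moves(commands=[{"dx": 0,"dy": 0,"dz": -3,"spin": 0,"hand": 1},{"dx": 0,"dy": 0,"dz": -3,"spin": 0,"hand": 1},{"dx": 0,"dy": 0,"dz": -3,"spin": 0,"hand": 1},{"dx": 0,"dy": 0,"dz": -2,"spin": 0,"hand": 1},{"dx": 0,"dy": 0,"dz": 0,"spin": 0,"hand": 1}])

```text
t: 22.82
eef_pos: [0.6168, 0.034, 0.3172]
ee_rot: [-2.446, 1.57, -2.764]
force: [-0.2, 0.8, -3.1]
width: 0.0159
```

apply_moves(commands=[{"dx": 0,"dy": 0,"dz": -0.8,"spin": 0,"hand": 1},{"dx": 0,"dy": 0,"dz": -0.7,"spin": 0,"hand": 1},{"dx": 0,"dy": 0,"dz": -0.5,"spin": 0,"hand": 1},{"dx": 0,"dy": 0,"dz": -0.4,"spin": 0,"hand": 1},{"dx": 0,"dy": 0,"dz": 0,"spin": 0,"hand": 1}])

```text
t: 23.45
eef_pos: [0.6168, 0.034, 0.315]
ee_rot: [1.306, 1.571, 0.988]
force: [-0.0, 0.7, -3.6]
width: 0.0161
```

apply_moves(commands=[{"dx": 0,"dy": 0,"dz": -0.4,"spin": 0,"hand": 1},{"dx": 0,"dy": 0,"dz": 0,"spin": 0,"hand": 1},{"dx": 0,"dy": 0,"dz": 0,"spin": 0,"hand": 1},{"dx": 0,"dy": 0,"dz": 0,"spin": 0,"hand": 1},{"dx": 0,"dy": 0,"dz": 0,"spin": 0,"hand": 1}])

```text
t: 24.08
eef_pos: [0.6168, 0.034, 0.3146]
ee_rot: [0.693, 1.571, 0.375]
force: [-0.4, -0.0, -2.2]
width: 0.0159
```

apply_moves(commands=[{"dx": 0,"dy": 0,"dz": -0.4,"spin": 0,"hand": 1},{"dx": 0,"dy": 0,"dz": 0,"spin": 0,"hand": 1},{"dx": 0,"dy": 0,"dz": 0,"spin": 0,"hand": 1},{"dx": 0,"dy": 0,"dz": 0,"spin": 0,"hand": 1},{"dx": 0,"dy": 0,"dz": 0,"spin": 0,"hand": 1}])

```text
t: 24.7
eef_pos: [0.6169, 0.034, 0.3143]
ee_rot: [0.351, 1.571, 0.034]
force: [-0.7, -0.0, -1.1]
width: 0.0156
```

apply_moves(commands=[{"dx": 0,"dy": 0,"dz": -0.4,"spin": 0,"hand": 1},{"dx": 0,"dy": 0,"dz": 0,"spin": 0,"hand": 1},{"dx": 0,"dy": 0,"dz": 0,"spin": 0,"hand": 0.7},{"dx": 0,"dy": 0,"dz": 0,"spin": 0,"hand": 0.6},{"dx": 0,"dy": 0,"dz": 0,"spin": 0,"hand": 0.5}])

```text
t: 25.32
eef_pos: [0.6168, 0.034, 0.3137]
ee_rot: [-2.668, 1.571, -2.986]
force: [-0.3, -0.2, -0.3]
width: 0.0397
```

apply_moves(commands=[{"dx": 0,"dy": 0,"dz": 0,"spin": 0,"hand": 0.5},{"dx": 0,"dy": 0,"dz": 0,"spin": 0,"hand": 0.5},{"dx": 0,"dy": 0,"dz": 0,"spin": 0,"hand": 0.5},{"dx": 0,"dy": 0,"dz": 10,"spin": 0,"hand": 0.5},{"dx": 0,"dy": 0,"dz": 30,"spin": 0,"hand": 0.5}])

```text
t: 25.95
eef_pos: [0.6164, 0.0339, 0.3533]
ee_rot: [-2.534, 1.568, -2.852]
force: [0.1, -1.1, 0.1]
width: 0.044
```

apply_moves(commands=[{"dx": 0,"dy": 0,"dz": 40,"spin": 0,"hand": 0},{"dx": 0,"dy": 0,"dz": 40,"spin": 0,"hand": 0},{"dx": 20,"dy": 0,"dz": 40,"spin": 0,"hand": 0},{"dx": 30,"dy": 0,"dz": 30,"spin": 0,"hand": 0},{"dx": 0,"dy": 0,"dz": 0,"spin": 0,"hand": 0}])

```text
t: 26.58
eef_pos: [0.6681, 0.0338, 0.5065]
ee_rot: [0.469, 1.566, 0.151]
force: [-0.5, 0.2, -0.6]
width: 0.0858
```

```bash
python3 - <<'E'
from h import *
s,im=grab('wrist','pics/w13.png');print(s['t'],s['eef_pos'],s['force'],s['width'])
s,im2=grab('scene','pics/s13.png')
cv2.imwrite('pics/s13c.png',np.hstack([cv2.resize(im2[130:280,180:330],(400,400),interpolation=cv2.INTER_CUBIC),cv2.resize(im[0:230,190:420],(400,400),interpolation=cv2.INTER_CUBIC)]))
s,im=grab('top','pics/t13.png')
E
```

```text
26.575 [0.66812738 0.03383871 0.50647983] [-0.5163185   0.18672137 -0.56442865] 0.08583111621146514
```

View pics/s13c.png

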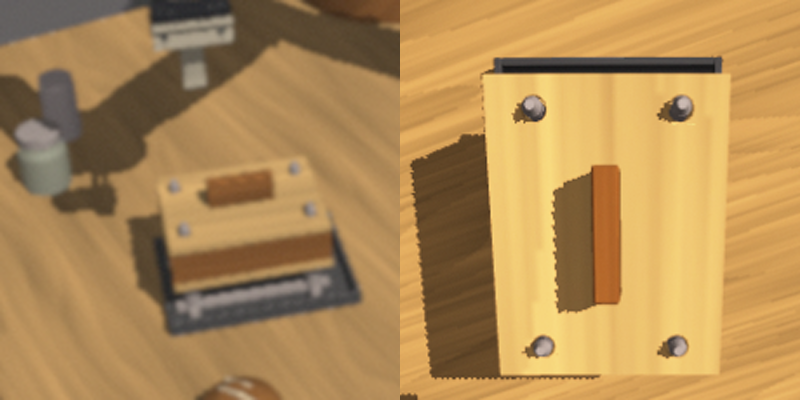

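View pics/t13.png

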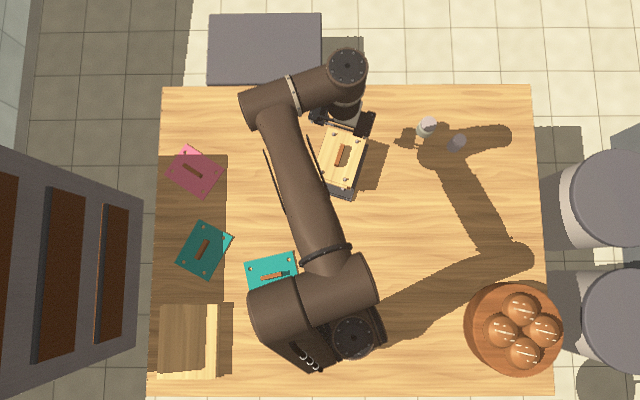

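Both shelves are threaded on all four posts and look level. The gripper is clear and the bystanders haven't moved. I'm handing the job in.

```bash
python3 -c "
from station import arm;print(arm.job_done())"
```

```text
the job is handed in; nothing more can be done
None
```

The rack is put together and the job is handed in at about 27 s of the 72 s allowed. `job_done` gives no verdict, so I can't confirm the judge's result.

- **Finding the posts:** I located the post frame with the wrist camera, about 10 mm off the base centre along its long side. I then corrected each shelf by sighting the post tips through its holes: about 1.5 mm for the plain shelf and 1.7 mm for the runner shelf.
- **Plain shelf:** It went down onto the shoulders without snagging. At contact the tool was at 0.2595 m against about 0.2596 m expected. I released it with under 1 N on the wrist.
- **Runner shelf:** It was lowered the same way. Its weight came off the wrist at 0.3143 m, exactly the home height expected from the grasp. I released it at 0.3137 m.
- **Final pictures:** All four post tips stand out of the runner shelf, and it looks level and parallel to the base. The gripper is well clear. The jar and shaker look unmoved. The loaf was only partly visible at the end, but nothing came near it.
- **Disagreement:** The camera estimates of the post centre differed by about 1–2 mm between views. This stays within the fit and the position limits.
- **Not measured:** I did not measure either shelf's offset from the base centre after release. The plain shelf's estimated x offset, about 11 mm, comes from the earlier measurements.

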